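# Snap the rotor onto the bench centrifuge and close its lid

### The job

Put the rotor back into the open bench centrifuge: lower it onto the spindle, turn it gently by its knob until its holes drop over the drive pins, and press it down until the catch snaps and it sits fully home. Never force it while it rests on the pins, as they bend. With the rotor home, ease the lid fully shut without slamming it, and leave everything else on the bench where it is.

Things in the scene. Friction and masses are not known exactly. Their poses are not given: they have to be found in the camera images.
- centrifuge: White bench centrifuge, fixed, housing 176 (x) x 156 (y) x 60 mm high. Origin on the bench surface on the spindle's axis; its -x is the front, +x the hinge side, z up. A round open chamber of radius 55 mm is sunk from the rim (z = 60) to z = 20 and has the spindle in its middle.
- spindle_seat (a point): Centre of the drive's flat seat plate (radius 29 mm), 30 mm above the bench. Four round-tipped drive pins of diameter 6, 90 degrees apart on a circle of radius 20, rise 13 mm from it. The drive (plate, nose, pins) stands at an unmeasured angle and turns against about 0.15 N m of friction: pushed hard it goes round with the rotor and the pins never find the holes; search with 3 to 6 N.
- spindle_tip (a point): Top of the rounded spindle nose (diameter 14 mm), 28 mm above the seat plate, on the axis. Low on the nose four spring balls form the catch: a rotor whose holes are over the pins hangs on them about 6 mm above the plate and needs some 7 to 12 N of push besides its weight to snap past. Then it drops until its underside meets the plate; that is fully home.
- rotor: Aluminium rotor of about 0.32 kg, outer diameter 97 mm, with eight tube wells, upright on the bench. Origin at the centre of its underside, z up. Boss of radius 31, height 30, with a central bore (diameter 15.6, open below only, 30 deep) and four vertical through holes (diameter 7.6) at radius 20 on its x and y axes.
- rotor_knob (a point): Centre of the top of the rotor's black knob, the grip: a round post of diameter 25 mm that stands on the boss, from 30 to 56 mm above the rotor's origin.
- lid (a joint): Angle of the clear hooded lid (0.2 kg): 0 shut, about 1.8 rad wide open (nearly upright, leaning back). A friction hinge of 0.3 N m holds it where it is left. Shut, the hood clears the knob of a rotor that is home by a few mm, but not that of one caught on the pins or balls.
- lid_hinge (a point): Middle of the lid's hinge axis, which runs along the centrifuge's y; in the centrifuge's frame it lies 80 mm behind the spindle's axis (+x) and 62 mm above the bench.
- lid_tab (a point): Point on the outer face of the grey finger tab at the lid's free edge, 170 mm from the hinge axis and 10 mm off the rim plane. Tab 50 mm wide, 10 thick, from 158 to 175 mm from the hinge axis; the hood on that side begins 150 mm from the axis. Open, the tab points up and this face looks to the back: push it from behind to the front, then down. Shut, it faces up, 72 mm above the bench.
- tube_rack: Blue rack with capped tubes, 56 x 200 x 99 mm, bystander left of the centrifuge. Origin under its centre.
- tip_box: Grey box of pipette tips, 73 x 87 x 66 mm, bystander behind the centrifuge to the right. Origin under its centre.
- micropipette: Pipette lying on the bench, 235 x 25 x 30 mm, bystander in front of the centrifuge. Origin under its centre.
- petri_dish: Closed dish, diameter 58, 15 mm high, bystander. Origin under its centre.
- beaker: Beaker, diameter 58, 69 mm high, bystander behind the rotor to the right. Origin under its centre.
Not all that is in view belongs to the job. Of the things that look like the centrifuge, the larger one is meant.

How it is judged:
By the outcome, as a careful person would: the job done as asked, in the order asked, and still so for the second after the job is handed in, with the robot touching nothing.
It also fails if it takes over 72 s, if anything falls off the work surface, if the arm or the gripper's body presses on something with over 40 N, if the wrist force passes 120 N, or if a joint passes its speed limit or range.

### The arm

A 6-joint arm with a two-finger parallel gripper is mounted at the origin on a cart in front of the work surface, level with it; the furniture and walls round the work are solid. World frame = base frame: x ahead of the robot, y to its left, z up, the work surface at z = 0. Lengths are in m, angles in rad, forces in N, time in s.
With the tool pointing down it reaches from about 0.225 to 0.725 m from the base axis. Payload 3.1 kg.
Tool frame: the origin (TCP) lies between the finger pads; the fingertips stand 11 mm ahead of it and the grasp point (between the pads) lies 8 mm behind it (env.finger_overhang is the distance from the TCP to the fingertips, in m); z points along the fingers, y is the line along which they close (so a half turn about z gives the same grasp; the last joint's range is limited). The gripper opens to 85 mm and grips with 20 to 120 N. Pads are 22 mm wide; open, the fingers measure 114 mm over their backs; the gripper's body (76 mm by 85 mm) begins 54 mm behind the grasp point. The pads swing forward as they close: fully open they stand 13 mm farther back than shut.
Start: joints at [1.103, 0.048, 0.099, 1.622, 0, 1.443], TCP at [0.175, 0.495, 0.242] pointing down, gripper open.
Joint ranges: [-2.91, 2.91], [-0.99, 1.94], [-1.21, 1.42], [-2.12, 2.29], [-1.49, 1.47], [-3.14, 3.14]. Speed limits (rad/s): [2.79, 2.79, 3.14, 3.14, 3.14, 3.14].

### API

Orientations are given as a unit quaternion [x, y, z, w].
In Python, from bench import env gives the robot as it stands. The module is installed in compiled form; this text tells all that it offers.
- The arm moves only by the shell command python3 -m creep 'ROWS'. ROWS is a JSON object whose one key "increments" holds a list of rows, each a list of 7 numbers: the turn, a rotation vector about the tool's x, y, z in rad, then the shift along the tool's x, y, z in m, then the finger opening in m, from 0 to 0.0854. In form: {"increments": [[ax, ay, az, x, y, z, grip], ...]}. A call has 1 to 20 rows; each row is the pose to reach, as a shift and turn from the pose commanded when the call began, along the tool's axes at that moment; what a row does not reach only later rows make up. A row lasts 1/12 s, in which the tool goes at most 41.7 mm and 7.16 degrees, less where a joint would pass 70% of its speed; a pose out of reach is approached as far as the arm can. A call with a gripper value outside its range is refused whole. The fingers move at their own pace and stop on an object; the grip force is fixed at half the most. Time passes only in rows, so rows that repeat a pose let the fingers close. It gives the time, the measured TCP pose, the force, the opening and the grip force at its end, in the units of the state.
- env.sense(): the state, without advancing time (a new reading comes with each control period).
- env.camera(name): name is "side" or "top" or "wrist"; returns a dict with "image" (384x512x3 uint8, red, green, blue), "mtx" (3x3 intrinsics, pixels), "T" (4x4, takes a point from camera to world coordinates). Camera axes: x right, y down, z forward; pixel columns grow to the right and rows downward; lengths in m; the calibration is good to about 2 mm. The wrist camera is an equidistant fisheye: a pixel r from the principal point sees the ray r / f radians off the axis. A picture is of the moment at which its call begins. There is no depth.
- env.job_done(): hands the job in; it is judged then, once.
The state is a dict: "t": time; "joint_positions": joint angles; "qvel": joint speeds; "tau": joint torques, N m; "position": TCP position; "eef_rot": TCP orientation; "force": force on the tool from outside, world axes, zero at the start; "moment": the same for the moment, N m; "finger_gap": finger opening in m; "gripper_force": force on a finger pad.
Only numpy, scipy, OpenCV 4.12 (cv2) and the standard library are available. Lean on these libraries where they do the work, as an engineer would, in place of code of your own. Each camera call takes 0.05 s, during which the arm holds its last target. There are 200 camera calls.

## Working session

There is one attempt and no reset: what is moved stays moved. The work goes in short steps, Python scripts to look and compute and a shell command to move; the robot and the scene stay as the last step left them, time stands still between calls to the robot, and variables do not carry over. Pictures are saved under pics/ and viewed, at most 10 in all, crops included, and the job is handed in when it is done.

```bash
mkdir -p pics
cat > h.py <<'E'
import numpy as np, cv2
from bench import env
from scipy.spatial.transform import Rotation as R
def ray(c,u,v):
    K,T=c["mtx"],c["T"]
    x=(u-K[0,2])/K[0,0]; y=(v-K[1,2])/K[1,1]
    if c.get("fish"):
        r=np.hypot(x,y); s=np.sin(r)/r if r>1e-9 else 1; d=np.array([x*s,y*s,np.cos(r)])
    else: d=np.array([x,y,1.])
    d=T[:3,:3]@d; return T[:3,3],d/np.linalg.norm(d)
def plane(c,u,v,z):
    o,d=ray(c,u,v); return o+d*(z-o[2])/d[2]
def tri(*rs):
    A=0;b=0
    for o,d in rs:
        P=np.eye(3)-np.outer(d,d); A=A+P; b=b+P@o
    p=np.linalg.solve(A,b); return p,[np.linalg.norm(np.cross(p-o,d)) for o,d in rs]
def proj(c,p):
    q=np.linalg.inv(c["T"])@np.r_[p,1]; q=q[:3]; K=c["mtx"]
    if c.get("fish"):
        r=np.hypot(q[0],q[1]); th=np.arctan2(r,q[2]); s=th/max(r,1e-9); return K[0,0]*q[0]*s+K[0,2],K[1,1]*q[1]*s+K[1,2]
    return (K@q/q[2])[:2]
def cam(n):
    c=env.camera(n); c["fish"]=n=="wrist"; return c
def save(n,img,s=1): cv2.imwrite(f"pics/{n}.png",cv2.resize(img[...,::-1],None,fx=s,fy=s,interpolation=cv2.INTER_CUBIC))
E
python3 - <<'E'
from h import *
import pickle
cs={n:cam(n) for n in("side","top","wrist")}
pickle.dump(cs,open("c0.pkl","wb"))
for n,c in cs.items(): print(n,c["mtx"].round(1).tolist(),c["T"].round(3).tolist())
save("top0",cs["top"]["image"],1.5);save("side0",cs["side"]["image"],1.5)
s=env.sense();print(s)
E
```

```text
side [[419.9, 0.0, 259.6], [0.0, 419.9, 193.1], [0.0, 0.0, 1.0]] [[-1.0, 0.006, 0.019, 0.52], [-0.011, 0.62, -0.784, 1.068], [-0.016, -0.784, -0.62, 0.913], [0.0, 0.0, 0.0, 1.0]]
top [[369.9, 0.0, 252.9], [0.0, 369.9, 191.7], [0.0, 0.0, 1.0]] [[-0.005, -0.996, 0.088, 0.443], [-1.0, 0.005, -0.001, 0.002], [0.001, -0.088, -0.996, 1.108], [0.0, 0.0, 0.0, 1.0]]
wrist [[297.3, 0.0, 260.9], [0.0, 297.3, 187.1], [0.0, 0.0, 1.0]] [[0.333, 0.898, 0.286, 0.102], [0.943, -0.317, -0.103, 0.521], [-0.002, 0.305, -0.953, 0.373], [0.0, 0.0, 0.0, 1.0]]
{'t': 0.15, 'joint_positions': array([1.10320516e+00, 4.85589469e-02, 9.78789123e-02, 1.62197116e+00,
       1.54659396e-05, 1.44299741e+00]), 'qvel': array([-0.00031925, -0.00198804,  0.00316054,  0.00038254,  0.00044523,
       -0.00044153]), 'tau': array([ 8.71464617e-04, -3.39257312e+01,  3.20424807e+01,  1.53484085e-02,
       -1.82911995e-04, -6.52074576e-06]), 'position': array([0.17477077, 0.4945563 , 0.24135779]), 'eef_rot': array([ 1.69079906e-01,  9.85601910e-01, -8.84372146e-04, -2.79425203e-04]), 'force': array([0.34513074, 0.42150659, 0.03489456]), 'moment': array([-0.003101  ,  0.00034163,  0.00792434]), 'gripper_force': 0.0, 'finger_gap': 0.08533652243841083}
```

View pics/top0.png

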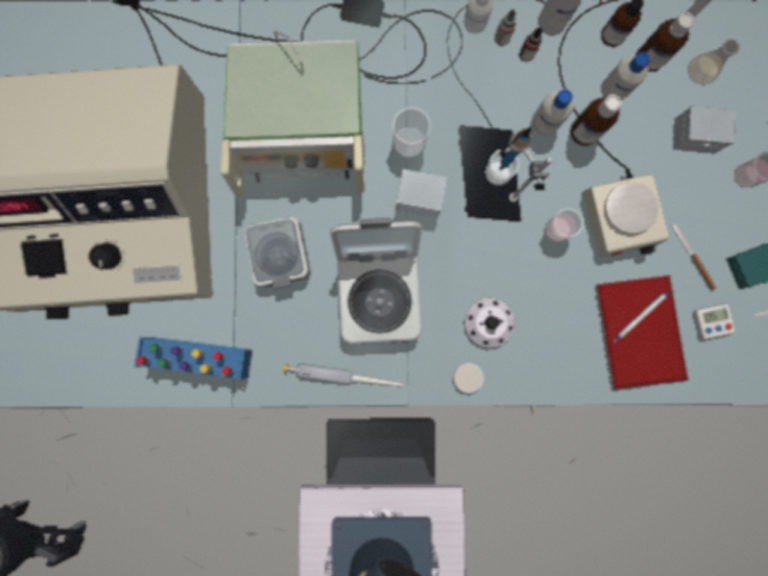

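View pics/side0.png

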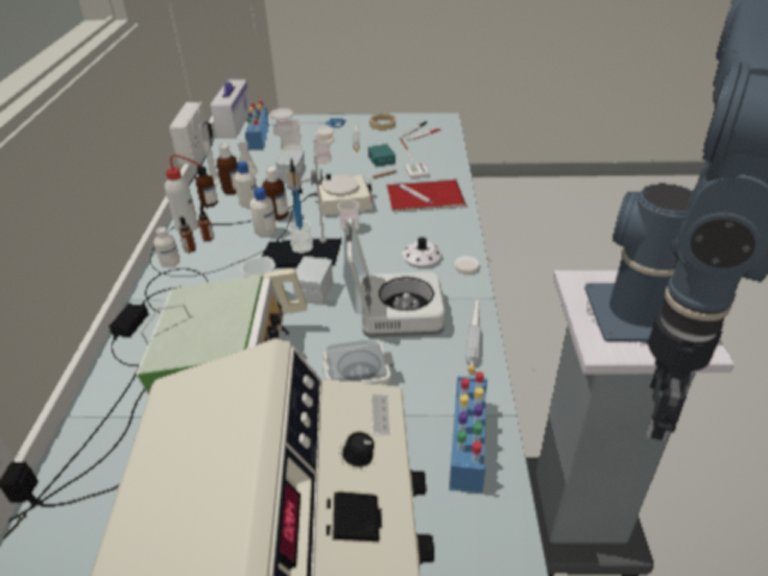

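Top view (1.5x pixels): large open centrifuge at (380,298). The small shut look-alike at (276,252) is rejected because it is smaller. The rotor with its black knob is at (489,322); the only other round things are the petri dish (468,378) and the hotplate (630,208). In the side view the centrifuge is at (405,295) and the knob at (421,243). I'll check this in a close crop.

Run:
```python
from h import *
import pickle
cs=pickle.load(open("c0.pkl","rb"))
a=cs["top"]["image"][140:260,215:350]; b=cs["side"]["image"][135:230,215:315]
a=cv2.resize(a,None,fx=3.2,fy=3.2,interpolation=cv2.INTER_CUBIC); b=cv2.resize(b,None,fx=3.5,fy=3.5,interpolation=cv2.INTER_CUBIC)
H=max(a.shape[0],b.shape[0]); im=np.zeros((H,a.shape[1]+b.shape[1],3),np.uint8); im[:a.shape[0],:a.shape[1]]=a; im[:b.shape[0],a.shape[1]:]=b
save("crop",im); print(im.shape)
# dark blobs
for n,(r0,r1,c0,c1) in {"top":(195,235,305,348),"side":(150,182,262,300)}.items():
    c=cs[n]; g=cv2.cvtColor(c["image"],cv2.COLOR_RGB2GRAY)[r0:r1,c0:c1]
    N,l,s,ce=cv2.connectedComponentsWithStats((g<70).astype(np.uint8))
    print(n,[(s[i].tolist(),(ce[i]+[c0,r0]).round(1).tolist()) for i in range(1,N) if s[i,4]>5])
c=cs["top"];g=cv2.cvtColor(c["image"],cv2.COLOR_RGB2GRAY)[170:235,220:285]
N,l,s,ce=cv2.connectedComponentsWithStats((g<100).astype(np.uint8))
print([(s[i].tolist(),(ce[i]+[220,170]).round(1).tolist()) for i in range(1,N) if s[i,4]>20])
```

```text
(384, 782, 3)
top [([19, 16, 9, 9, 51], [327.5, 214.9])]
side [([17, 9, 5, 7, 33], [281.0, 162.2])]
[([5, 0, 27, 5, 105], [238.5, 171.7]), ([33, 0, 19, 4, 51], [260.6, 171.1]), ([12, 9, 42, 42, 1131], [252.6, 199.7]), ([47, 57, 7, 6, 22], [270.5, 228.9])]
```

View pics/crop.png

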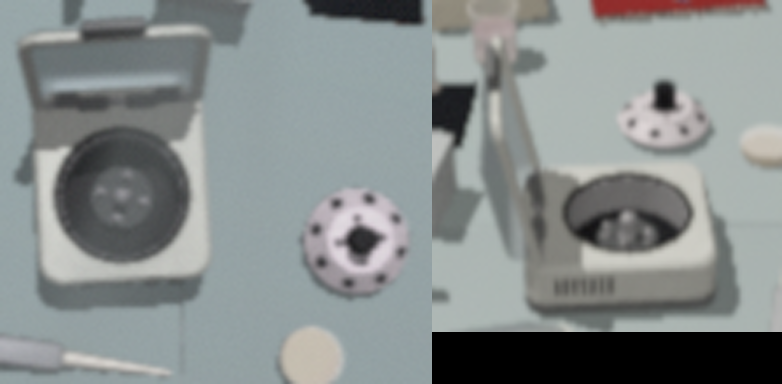

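The crop confirms the choice: the centrifuge has a spindle and four pins in its chamber, and the white rotor has a black knob. Next I'll locate both.

Run:
```python
from h import *
import pickle
cs=pickle.load(open("c0.pkl","rb"));t,s=cs["top"],cs["side"]
print("knob tri",tri(ray(t,327.5,214.9),ray(s,281,162.2)))
print("chamber rim",plane(t,252.8,199.8,.06), "spindle tip", plane(t,215+122/3.2,140+194/3.2,.058), tri(ray(t,215+122/3.2,140+194/3.2),ray(s,215+(627-432)/3.5,135+214/3.5)))
# pins in top crop
for u,v in [(122,176),(143,201),(120,217),(98,198)]: print("pin",plane(t,215+u/3.2,140+v/3.2,.043))
# housing front/side edges in top crop (rim z .06)
for u,v in [(40,272),(205,270),(37,150),(205,150)]: print("edge",plane(t,215+u/3.2,140+v/3.2,.06))
print("tab top",plane(t,215+113/3.2,140+25/3.2,.22))
w=cs["wrist"];st=env.sense();Rt=R.from_quat(st["eef_rot"]).as_matrix()
print("cam in tool",(Rt.T@(w["T"][:3,3]-st["position"])).round(4),(Rt.T@w["T"][:3,:3]).round(3).tolist())
print("tool axes",Rt.round(3).tolist())
```

```text
knob tri (array([ 0.46956163, -0.21345917,  0.043818  ]), [np.float64(0.00043522971080797143), np.float64(0.0004352297108079756)])
chamber rim [0.51252133 0.00096691 0.06      ] spindle tip [5.10298811e-01 5.22833945e-05 5.80000000e-02] (array([5.10165778e-01, 6.57409611e-05, 5.56549820e-02]), [np.float64(0.0002828110618656718), np.float64(0.0002828110618656303)])
pin [ 5.27530648e-01 -4.97796159e-05  4.30000000e-02]
pin [ 0.50485183 -0.01885963  0.043     ]
pin [0.49053509 0.00192636 0.043     ]
pin [0.50774797 0.02166949 0.043     ]
edge [0.44161313 0.07268744 0.06      ]
edge [ 0.4426817  -0.07282786  0.06      ]
edge [0.549743   0.07549902 0.06      ]
edge [ 0.54904847 -0.07399141  0.06      ]
tab top [0.62882663 0.00655033 0.22      ]
cam in tool [ 0.0775  0.0006 -0.1317] [[0.0, -0.952, -0.305], [1.0, 0.0, -0.0], [0.0, -0.305, 0.952]]
tool axes [[-0.943, 0.333, -0.001], [0.333, 0.943, -0.002], [0.0, -0.002, -1.0]]
```

```bash
python3 -m creep '{"increments": [[0,0,-0.17,-0.2,-0.2,0,0.085],[0,0,-0.34,-0.406,-0.414,0,0.085],[0,0,-0.34,-0.406,-0.414,0,0.085],[0,0,-0.34,-0.406,-0.414,0,0.085],[0,0,-0.34,-0.406,-0.414,0,0.085],[0,0,-0.34,-0.406,-0.414,0,0.085],[0,0,-0.34,-0.406,-0.414,0,0.085],[0,0,-0.34,-0.406,-0.414,0,0.085],[0,0,-0.34,-0.406,-0.414,0,0.085],[0,0,-0.34,-0.406,-0.414,0,0.085],[0,0,-0.34,-0.406,-0.414,0,0.085],[0,0,-0.34,-0.406,-0.414,0,0.085],[0,0,-0.34,-0.406,-0.414,0,0.085],[0,0,-0.34,-0.406,-0.414,0,0.085],[0,0,-0.34,-0.406,-0.414,0,0.085],[0,0,-0.34,-0.406,-0.414,0,0.085],[0,0,-0.34,-0.406,-0.414,0,0.085]]}'
```

```text
t: 1.57
position: [0.4193, -0.0305, 0.2419]
eef_rot: [0.0, 1.0, 0.001, -0.001]
force: [0.1, 0.1, 0.1]
finger_gap: 0.0848
gripper_force: 0.0
```

Run:
```python
from h import *
import pickle
w=cam("wrist");pickle.dump(w,open("w1.pkl","wb"));save("w1",w["image"],1.5)
s=env.sense();print(s["t"],s["position"],R.from_quat(s["eef_rot"]).as_matrix().round(3).tolist(),s["joint_positions"].round(2))
print(proj(w,[.51,0,.058]),proj(w,[.47,-.213,.056]))
```

```text
1.6167 [ 0.41922497 -0.02982156  0.24214305] [[-1.0, -0.001, -0.001], [-0.001, 1.0, 0.001], [0.001, 0.001, -1.0]] [-0.23 -0.22 -0.15  1.64  0.   -0.23]
(np.float64(285.8743454970436), np.float64(240.51977713928085)) (np.float64(114.84495984794134), np.float64(207.45166784060237))
```

View pics/w1.png

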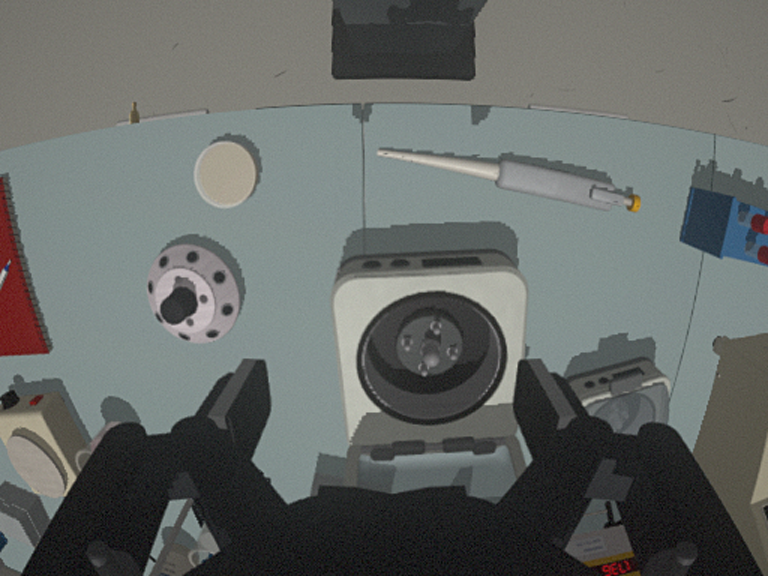

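The picture shows the chamber with the spindle tip at (431,352), pins at (436,327), (407,342), (425,369) and (452,352), and the rotor with knob top at (177,307). Next I go closer over the spindle with the tool turned by 90 degrees.

```bash
python3 -m creep '{"increments": [[0,0,0.12,-0.02,-0.03,0.01,0.085],[0,0,0.24,-0.04,-0.055,0.02,0.085],[0,0,0.36,-0.06,-0.055,0.03,0.085],[0,0,0.48,-0.08,-0.055,0.04,0.085],[0,0,0.6,-0.091,-0.055,0.05,0.085],[0,0,0.72,-0.091,-0.055,0.06,0.085],[0,0,0.84,-0.091,-0.055,0.07,0.085],[0,0,0.96,-0.091,-0.055,0.08,0.085],[0,0,1.08,-0.091,-0.055,0.09,0.085],[0,0,1.2,-0.091,-0.055,0.1,0.085],[0,0,1.32,-0.091,-0.055,0.112,0.085],[0,0,1.44,-0.091,-0.055,0.112,0.085],[0,0,1.571,-0.091,-0.055,0.112,0.085],[0,0,1.571,-0.091,-0.055,0.112,0.085],[0,0,1.571,-0.091,-0.055,0.112,0.085],[0,0,1.571,-0.091,-0.055,0.112,0.085]]}'
```

```text
t: 2.95
position: [0.5109, -0.0845, 0.1308]
eef_rot: [0.705, 0.709, 0.0, 0.0]
force: [-0.2, 0.1, -0.6]
finger_gap: 0.085
gripper_force: 0.0
```

Run:
```python
from h import *
import pickle
w=cam("wrist");pickle.dump(w,open("w2.pkl","wb"));
u,v=[int(x) for x in proj(w,[.51,0,.05])];print(u,v)
y0,x0=max(v-130,0),max(u-170,0)
save("w2",w["image"][y0:y0+260,x0:x0+340],2.2);print(x0,y0)
s=env.sense();print(s["t"],s["position"],R.from_quat(s["eef_rot"]).as_matrix().round(3).tolist(),s["joint_positions"].round(2))
```

```text
259 86
89 0
3.0 [ 0.51094304 -0.08476491  0.13075321] [[-0.004, 1.0, 0.001], [1.0, 0.004, -0.0], [-0.0, 0.001, -1.0]] [-0.29  0.03 -0.14  1.4   0.    1.27]
```

View pics/w2.png

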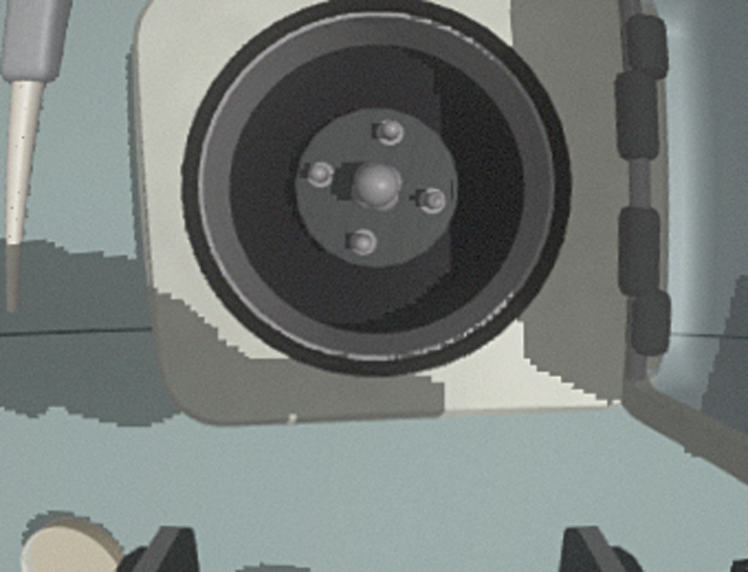

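The crop shows the nose at (377,184) and pin tips at (391,130), (321,174), (362,241) and (434,200). I triangulate these with w1 and take a picture for the rotor.

Run:
```python
from h import *
import pickle
w1=pickle.load(open("w1.pkl","rb"));w2=pickle.load(open("w2.pkl","rb"))
f=lambda u,v:(89+u/2.2,v/2.2)
pins=[(391,130),(321,174),(362,241),(434,200)]
P=np.array([plane(w2,*f(*p),.042) for p in pins]);c=P.mean(0);print("pins",P.round(4).tolist(),"c",c.round(4),"r",np.linalg.norm(P-c,axis=1).round(4))
d=P-c;a=np.degrees(np.arctan2(d[:,1],d[:,0]));print("pin ang",a.round(1),(a%90).round(1))
print("tip",plane(w2,*f(377,184),.057),tri(ray(w2,*f(377,184)),ray(w1,431/1.5,352/1.5)))
for p,q in zip([(391,130),(321,174),(362,241),(434,200)],[(452,352),(436,327),(407,342),(425,369)]): print("pin tri",tri(ray(w2,*f(*p)),ray(w1,q[0]/1.5,q[1]/1.5)))
# rim: inner bright ring edge / outer dark ring ellipse
g=cv2.cvtColor(w2["image"],cv2.COLOR_RGB2GRAY)
for (u,v) in [(182,184),(572,184),(377,375),(377,-2)]: print("rim",plane(w2,*f(u,v),.06).round(4))
k=[plane(w1,*p,z) for p,z in [((189/1.5,272/1.5),.03),((203/1.5,298/1.5),.03),((177/1.5,307/1.5),.056),((167/1.5,309/1.5),.03)]];print(k)
```

```text
pins [[0.5154, 0.0207, 0.042], [0.4923, 0.0058, 0.042], [0.506, -0.0169, 0.042], [0.5299, -0.0028, 0.042]] c [0.5109 0.0017 0.042 ] r [0.0195 0.019  0.0193 0.0195]
pin ang [  76.6  167.5 -104.8  -13.4] [76.6 77.5 75.2 76.6]
tip [0.51091518 0.00177426 0.057     ] (array([0.51085115, 0.00279486, 0.04081186]), [np.float64(0.0004031896350344662), np.float64(0.0004031896350344762)])
pin tri (array([0.51561186, 0.0221383 , 0.0318442 ]), [np.float64(0.00017818438386380003), np.float64(0.00017818438386377832)])
pin tri (array([0.49149483, 0.0068707 , 0.03280857]), [np.float64(0.0005390955279705094), np.float64(0.000539095527970521)])
pin tri (array([ 0.50568471, -0.01703158,  0.03192015]), [np.float64(0.0003697397548411861), np.float64(0.00036973975484118327)])
pin tri (array([ 0.53030202, -0.00177122,  0.0352178 ]), [np.float64(0.0009256303386819011), np.float64(0.0009256303386818871)])
rim [0.4499 0.0035 0.06  ]
rim [0.5719 0.004  0.06  ]
rim [ 0.5112 -0.0586  0.06  ]
rim [0.5106 0.0616 0.06  ]
[array([ 0.44367083, -0.20469074,  0.03      ]), array([ 0.4674101, -0.1942872,  0.03     ]), array([ 0.46616303, -0.20766678,  0.056     ]), array([ 0.4784528 , -0.23322951,  0.03      ])]
```

```bash
python3 -m creep '{"increments": [[0,0,0,-0.04,-0.01,0,0.085],[0,0,0,-0.08,-0.02,0,0.085],[0,0,0,-0.12,-0.03,0,0.085],[0,0,0,-0.16,-0.04,0,0.085],[0,0,0,-0.195,-0.045,0,0.085],[0,0,0,-0.205,-0.045,0,0.085],[0,0,0,-0.205,-0.045,0,0.085],[0,0,0,-0.205,-0.045,0,0.085]]}'
python3 - <<'E'
from h import *
import pickle
w=cam("wrist");pickle.dump(w,open("w3.pkl","wb"));
u,v=[int(x) for x in proj(w,[.47,-.213,.05])];print(u,v)
y0,x0=max(v-100,0),max(u-130,0)
save("w3",w["image"][y0:y0+200,x0:x0+260],2.8);print(x0,y0)
s=env.sense();print(s["t"],s["position"])
E
```

```text
t: 3.67
position: [0.4657, -0.2905, 0.1303]
eef_rot: [0.707, 0.707, 0.0, -0.0]
force: [0.1, 0.1, 1.1]
finger_gap: 0.0852
gripper_force: 0.0
265 96
135 0
3.7167 [ 0.46591011 -0.28968784  0.13030142]
```

View pics/w3.png

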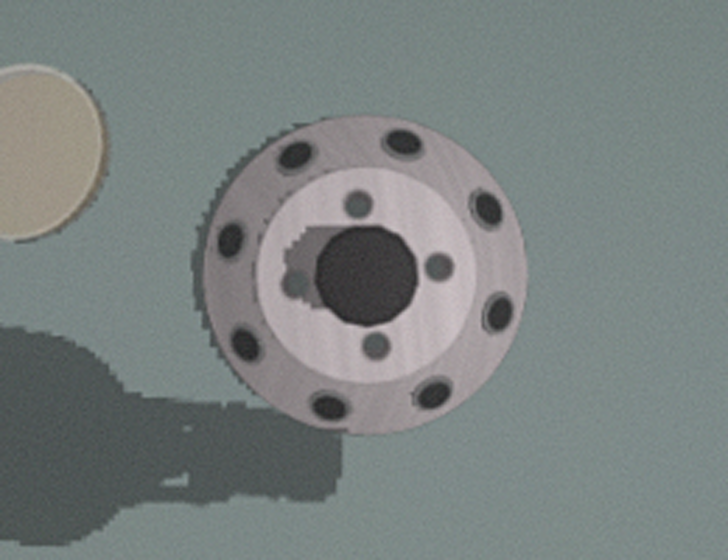

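Rotor close-up: through holes at (358,205), (439,267), (376,346) and (295,283), knob top centre at (367,275).

Run:
```python
from h import *
import pickle
w2=pickle.load(open("w2.pkl","rb"));w=pickle.load(open("w3.pkl","rb"));w1=pickle.load(open("w1.pkl","rb"))
f=lambda u,v:(135+u/2.8,v/2.8)
H=np.array([plane(w,*f(*p),.03) for p in [(358,205),(439,267),(376,346),(295,283)]]);c=H.mean(0);d=H-c
a=np.degrees(np.arctan2(d[:,1],d[:,0]));print("holes c",c,"r",np.linalg.norm(d,axis=1),a,a%90)
print("knob",plane(w,*f(367,275),.056), "rim c",plane(w,*f(366,275),.012))
g=cv2.cvtColor(w["image"],cv2.COLOR_RGB2GRAY)
m=(g<60).astype(np.uint8);N,l,s,ce=cv2.connectedComponentsWithStats(m[60:140,220:310]);i=1+np.argmax(s[1:,4]);print(s[i],ce[i]+[220,60],"knob",plane(w,*(ce[i]+[220,60]),.056))
kd=s[i,2]
print("tri knob w1", tri(ray(w,*(ce[i]+[220,60])),ray(w1,177/1.5,307/1.5)))
# height of knob from its apparent width (25 mm) and pins spacing (40 mm)
p1,p2=plane(w,*(ce[i]+[220-s[i,2]/2,60]),.056),plane(w,*(ce[i]+[220+s[i,2]/2,60]),.056);print("knob width if z=.056",np.linalg.norm(p1-p2))
```

```text
holes c [ 0.47050536 -0.21452792  0.03      ] r [0.0197092  0.01998223 0.02003878 0.01996932] [  97.30877677    7.10901398  -82.73921399 -173.83678766] [7.30877677 7.10901398 7.26078601 6.16321234]
knob [ 0.47002773 -0.21428718  0.056     ] rim c [ 0.47050431 -0.2147094   0.012     ]
[ 28  21  35  35 546] [261.31135531  98.07509158] knob [ 0.46677368 -0.21419695  0.056     ]
tri knob w1 (array([ 0.4681241 , -0.21333027,  0.04755428]), [np.float64(0.0016351891299731735), np.float64(0.001635189129973097)])
knob width if z=.056 0.023948809578373944
```

```bash
python3 -m creep '{"increments": [[0,0,0,0.035,0.0046,0,0.085],[0,0,0,0.07,0.0046,0,0.085],[0,0,0,0.0752,0.0046,0,0.085],[0,0,0,0.0752,0.0046,0.03,0.085],[0,0,0,0.0752,0.0046,0.055,0.085],[0,0,0,0.0752,0.0046,0.075,0.085],[0,0,0,0.0752,0.0046,0.085,0.085],[0,0,0,0.0752,0.0046,0.085,0.06],[0,0,0,0.0752,0.0046,0.085,0.04],[0,0,0,0.0752,0.0046,0.085,0.03],[0,0,0,0.0752,0.0046,0.085,0.022],[0,0,0,0.0752,0.0046,0.085,0.01],[0,0,0,0.0752,0.0046,0.085,0.01],[0,0,0,0.0752,0.0046,0.085,0.01],[0,0,0,0.0752,0.0046,0.085,0.01],[0,0,0,0.0752,0.0046,0.085,0.01]]}'
```

```text
t: 5.05
position: [0.4713, -0.2164, 0.0473]
eef_rot: [0.707, 0.707, 0.0, 0.002]
force: [-0.6, 0.7, 6.7]
finger_gap: 0.0228
gripper_force: 59.3
```

```bash
python3 -m creep '{"increments": [[0,0,0,0,0,-0.01,0],[0,0,0,0,0,-0.03,0],[0,0,0,0,0,-0.055,0],[0,0,0,0,0,-0.08,0],[0,0,0,0,0,-0.095,0],[0,0,0,0,0,-0.095,0],[0,0,0,0,0,-0.095,0],[0,0,0,0,0,-0.095,0]]}'
python3 - <<'E'
from h import *
import pickle
w=cam("wrist");pickle.dump(w,open("w4.pkl","wb"))
a=w["image"][60:384,100:420]; s=cam("side"); b=s["image"][110:220,215:325]
a=cv2.resize(a,(420,425));b=cv2.resize(b,(370,370)); im=np.zeros((425,790,3),np.uint8);im[:,:420]=a;im[:370,420:]=b
save("w4",im)
s=env.sense();print(s["t"],s["position"],s["force"],s["finger_gap"],R.from_quat(s["eef_rot"]).as_matrix().round(4).tolist())
E
```

```text
t: 5.72
position: [0.4694, -0.2149, 0.1385]
eef_rot: [0.707, 0.707, -0.0, -0.002]
force: [-0.2, 0.5, -3.5]
finger_gap: 0.023
gripper_force: 59.5
5.8167 [ 0.46906188 -0.21461726  0.13788536] [ 0.1256927 -0.1780267 -4.9505748] 0.022470099143904555 [[0.0001, 1.0, -0.0038], [1.0, -0.0001, 0.0025], [0.0025, -0.0038, -1.0]]
```

View pics/w4.png

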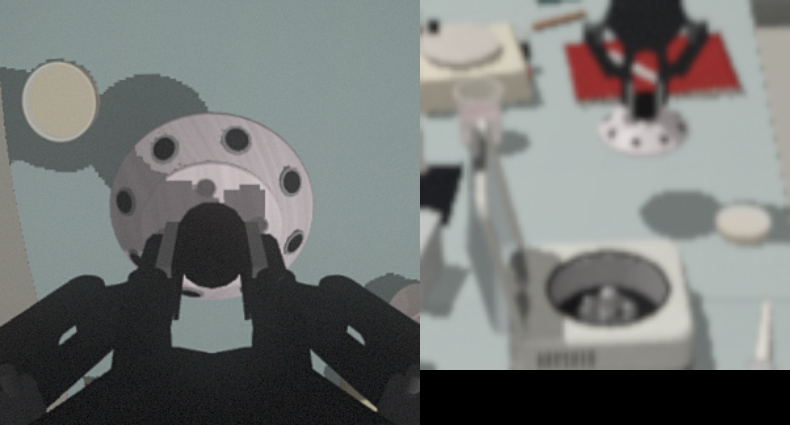

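The rotor is held level by the knob and clear of the bench. I check its axis and angle in the tool frame from the wells.

Run:
```python
from h import *
import pickle
from scipy.optimize import least_squares
w3=pickle.load(open("w3.pkl","rb"));w4=pickle.load(open("w4.pkl","rb"))
def fit(P):
    s=least_squares(lambda q:np.hypot(P[:,0]-q[0],P[:,1]-q[1])-q[2],[*P[:,:2].mean(0),.04]);return s.x,np.abs(s.fun).max()
A=[(403,142),(295,155),(230,240),(245,344),(330,407),(434,395),(498,313),(488,208)]
for z in(.012,.02,.025):
    P=np.array([plane(w3,135+u/2.8,v/2.8,z) for u,v in A]);q,e=fit(P);an=np.degrees(np.arctan2(P[:,1]-q[1],P[:,0]-q[0]));print(z,q.round(4),e.round(4),(an%45).round(1))
B=[(164,148),(236,139),(291,182),(295,242),(125,201)]
for z in(.1,.105,.11,.115,.12):
    P=np.array([plane(w4,100+u*320/420,60+v*324/425,z) for u,v in B]);q,e=fit(P);an=np.degrees(np.arctan2(P[:,1]-q[1],P[:,0]-q[0]));print(z,q.round(4),e.round(4),(an%45).round(1))
```

```text
0.012 [ 0.4704 -0.2145  0.0417] 0.0003 [29.7 29.8 29.8 29.7 30.1 29.9 29.6 29.8]
0.02 [ 0.4702 -0.2145  0.0404] 0.0003 [29.7 29.8 29.8 29.7 30.1 29.9 29.6 29.8]
0.025 [ 0.4701 -0.2144  0.0396] 0.0003 [29.7 29.8 29.8 29.7 30.1 29.9 29.6 29.8]
0.1 [ 0.4702 -0.2198  0.0433] 0.0002 [29.8 30.3 29.6 30.4 29.6]
0.105 [ 0.4702 -0.2174  0.042 ] 0.0002 [29.8 30.3 29.6 30.4 29.6]
0.11 [ 0.4702 -0.2149  0.0408] 0.0002 [29.8 30.3 29.6 30.4 29.6]
0.115 [ 0.4703 -0.2125  0.0395] 0.0002 [29.8 30.3 29.6 30.4 29.6]
0.12 [ 0.4703 -0.2101  0.0382] 0.0002 [29.8 30.3 29.6 30.4 29.6]
```

```bash
python3 -m creep '{"increments": [[0,0,0.05,0.02,0.0405,0,0],[0,0,0.1,0.05,0.0405,0,0],[0,0,0.17,0.085,0.0405,0,0],[0,0,0.24,0.12,0.0405,0,0],[0,0,0.3,0.155,0.0405,0,0],[0,0,0.36,0.185,0.0405,0,0],[0,0,0.36,0.205,0.0405,0,0],[0,0,0.36,0.2165,0.0405,0,0],[0,0,0.36,0.2165,0.0405,0,0],[0,0,0.36,0.2165,0.0405,0,0],[0,0,0.36,0.2165,0.0405,0,0],[0,0,0.36,0.2165,0.0405,0,0]]}'
python3 - <<'E'
from h import *
for i in range(3):
    s=cam("top");q=env.sense();print(q["t"],q["position"].round(4),q["force"].round(2),R.from_quat(q["eef_rot"]).as_matrix().round(4).tolist())
E
```

```text
t: 6.82
position: [0.5109, -0.0002, 0.14]
eef_rot: [0.823, 0.568, -0.0, 0.0]
force: [0.5, -0.3, -4.1]
finger_gap: 0.0228
gripper_force: 60.3
6.8667 [ 5.109e-01 -2.000e-04  1.401e-01] [ 0.38  0.21 -4.39] [[0.354, 0.9352, -0.0003], [0.9352, -0.354, -0.0004], [-0.0005, -0.0001, -1.0]]
6.9167 [ 5.110e-01 -1.000e-04  1.402e-01] [ 0.44 -0.76 -4.52] [[0.354, 0.9352, -0.0001], [0.9352, -0.354, -0.0003], [-0.0003, -0.0, -1.0]]
6.9667 [0.511  0.     0.1403] [ 0.49  0.16 -3.45] [[0.3539, 0.9353, -0.0], [0.9353, -0.3539, -0.0002], [-0.0002, 0.0001, -1.0]]
```

```bash
python3 -m creep '{"increments": [[0,0,0,0,0,0.015,0],[0,0,0,0,0,0.028,0],[0,0,0,0,0,0.032,0],[0,0,0,0,0,0.032,0],[0,0,0,0,0,0.032,0],[0,0,0,0,0,0.032,0],[0,0,0,0,0,0.032,0],[0,0,0,0,0,0.032,0]]}'
python3 - <<'E'
from h import *
import pickle
for i in range(3):
    s=cam("side");q=env.sense();print(q["t"],q["position"].round(4),q["force"].round(2))
t=cam("top");w=cam("wrist");pickle.dump((s,t,w),open("c5.pkl","wb"))
b=cv2.resize(s["image"][130:225,225:315],None,fx=4.2,fy=4.2,interpolation=2);a=cv2.resize(t["image"][150:240,210:300],None,fx=4.2,fy=4.2,interpolation=2)
im=np.zeros((400,780,3),np.uint8);im[:399,:378]=b;im[:378,390:768]=a;save("c5",im)
E
```

```text
t: 7.63
position: [0.5116, 0.0009, 0.1093]
eef_rot: [0.822, 0.569, 0.001, 0.001]
force: [0.7, 0.2, -3.7]
finger_gap: 0.0228
gripper_force: 60.4
7.6833 [0.5115 0.001  0.1091] [ 1.56 -0.14 -3.89]
7.7333 [0.5113 0.001  0.109 ] [-0.46 -0.12 -3.6 ]
7.7833 [0.5112 0.001  0.1088] [ 0.15  0.28 -4.21]
```

View pics/c5.png

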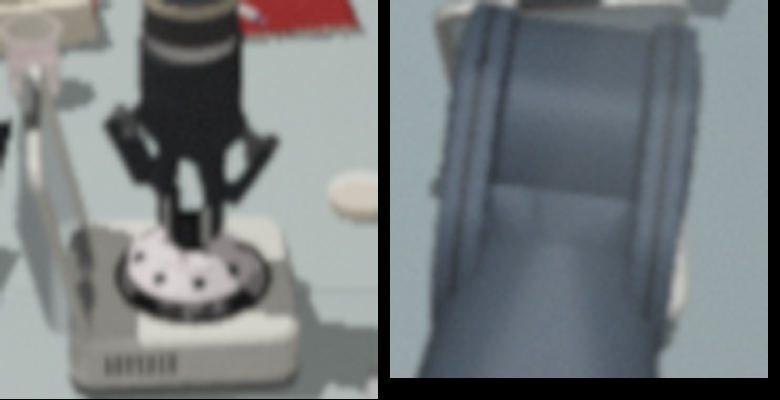

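The side view shows the rotor centred over the chamber, so I start lowering gently.

```bash
python3 -m creep '{"increments": [[0,0,0,0,0,0.001,0],[0,0,0,0,0,0.002,0],[0,0,0,0,0,0.003,0],[0,0,0,0,0,0.004,0],[0,0,0,0,0,0.005,0],[0,0,0,0,0,0.006,0],[0,0,0,0,0,0.007,0],[0,0,0,0,0,0.008,0],[0,0,0,0,0,0.009,0],[0,0,0,0,0,0.010,0],[0,0,0,0,0,0.010,0],[0,0,0,0,0,0.010,0]]}'
```

```text
t: 8.88
position: [0.5104, 0.001, 0.0979]
eef_rot: [0.822, 0.569, -0.001, -0.0]
force: [-1.6, -0.1, -3.6]
finger_gap: 0.0228
gripper_force: 60.3
```

```bash
python3 -m creep '{"increments": [[0,0,0,0,0,0.001,0],[0,0,0,0,0,0.002,0],[0,0,0,0,0,0.003,0],[0,0,0,0,0,0.004,0],[0,0,0,0,0,0.005,0],[0,0,0,0,0,0.005,0],[0,0,0,0,0,0.005,0]]}';python3 - <<'E'
from h import *
for i in range(4):
    s=cam("side");q=env.sense();print(q["t"],q["position"].round(4),q["force"].round(2),q["moment"].round(3),R.from_quat(q["eef_rot"]).as_rotvec().round(4))
E
```

```text
t: 9.47
position: [0.5105, 0.001, 0.0929]
eef_rot: [0.822, 0.569, -0.0, -0.0]
force: [-3.1, -1.3, -2.5]
finger_gap: 0.0228
gripper_force: 60.4
9.5167 [0.5105 0.001  0.0929] [-2.71 -1.21 -3.17] [-0.26   0.922 -0.007] [-2.5829e+00 -1.7875e+00  1.4000e-03]
9.5667 [0.5105 0.001  0.0929] [-2.83 -1.53 -3.33] [-0.215  0.929 -0.011] [-2.5828e+00 -1.7875e+00  1.4000e-03]
9.6167 [0.5105 0.001  0.093 ] [-3.47 -0.83 -3.89] [-0.246  0.879  0.031] [-2.5828e+00 -1.7875e+00  1.3000e-03]
9.6667 [0.5105 0.001  0.0929] [-3.76 -1.37 -3.89] [-0.256  0.883  0.031] [-2.5828e+00 -1.7875e+00  1.4000e-03]
```

```bash
python3 -m creep '{"increments": [[0,0,0,-0.0003,-0.0003,0,0],[0,0,0,-0.0006,-0.0006,0,0],[0,0,0,-0.0006,-0.0006,0,0],[0,0,0,-0.0006,-0.0006,0,0]]}';python3 - <<'E'
from h import *
for i in range(3):
    s=cam("side");q=env.sense();print(q["t"],q["position"].round(4),q["force"].round(2),q["moment"].round(3))
E
```

```text
t: 10.0
position: [0.5103, 0.0008, 0.0932]
eef_rot: [0.822, 0.569, 0.0, 0.0]
force: [-1.4, -0.9, -5.0]
finger_gap: 0.0228
gripper_force: 60.3
10.05 [0.5103 0.0008 0.0932] [-2.33 -0.14 -5.34] [-0.132  0.565  0.03 ]
10.1 [0.5103 0.0008 0.0932] [-2.1   0.33 -5.31] [-0.149  0.53   0.07 ]
10.15 [0.5103 0.0008 0.0933] [-0.86  0.54 -4.61] [-0.036  0.473 -0.005]
```

```bash
python3 -m creep '{"increments": [[0,0,0,-0.0002,-0.0006,0.0005,0],[0,0,0,-0.0002,-0.0006,0.001,0],[0,0,0,-0.0002,-0.0006,0.0015,0],[0,0,0,-0.0002,-0.0006,0.002,0],[0,0,0,-0.0002,-0.0006,0.0025,0],[0,0,0,-0.0002,-0.0006,0.003,0],[0,0,0,-0.0002,-0.0006,0.003,0]]}';python3 - <<'E'
from h import *
for i in range(3):
    s=cam("side");q=env.sense();print(q["t"],q["position"].round(4),q["force"].round(2),q["moment"].round(3))
E
```

```text
t: 10.73
position: [0.51, 0.0008, 0.0904]
eef_rot: [0.822, 0.569, 0.0, 0.0]
force: [-0.7, -0.4, -3.8]
finger_gap: 0.0226
gripper_force: 60.3
10.7833 [0.5099 0.0008 0.0904] [-0.25 -0.16 -3.73] [-0.013 -0.005 -0.005]
10.8333 [0.5099 0.0008 0.0904] [-0.43  0.84 -4.31] [-0.024  0.005  0.017]
10.8833 [0.5098 0.0008 0.0904] [ 0.29  0.04 -4.12] [-0.02   0.01  -0.055]
```

```bash
python3 -m creep '{"increments": [[0,0,0,0,0,0.0005,0],[0,0,0,0,0,0.001,0],[0,0,0,0,0,0.0015,0],[0,0,0,0,0,0.002,0],[0,0,0,0,0,0.002,0],[0,0,0,0,0,0.002,0]]}'; python3 -m creep '{"increments": [[0,0,0,0,0,0.0003,0],[0,0,0,0,0,0.0006,0],[0,0,0,0,0,0.001,0],[0,0,0,0,0,0.001,0]]}'
```

```text
t: 11.38
position: [0.5094, 0.0007, 0.0882]
eef_rot: [0.822, 0.569, -0.0, -0.0]
force: [-0.4, 1.0, -3.6]
finger_gap: 0.0228
gripper_force: 60.3
t: 11.72
position: [0.5094, 0.0007, 0.0872]
eef_rot: [0.822, 0.569, -0.0, -0.0]
force: [0.2, -0.2, -2.9]
finger_gap: 0.0227
gripper_force: 60.3
```

```bash
python3 -m creep '{"increments": [[0,0,0,0,0,0.0003,0],[0,0,0,0,0,0.0006,0],[0,0,0,0,0,0.001,0],[0,0,0,0,0,0.001,0],[0,0,0,0,0,0.001,0]]}'; python3 -m creep '{"increments": [[0,0,0,0,0,0.0003,0],[0,0,0,0,0,0.0006,0],[0,0,0,0,0,0.001,0],[0,0,0,0,0,0.001,0],[0,0,0,0,0,0.001,0]]}'
```

```text
t: 12.13
position: [0.5095, 0.0007, 0.0863]
eef_rot: [0.822, 0.569, -0.0, -0.0]
force: [0.3, 0.2, -3.6]
finger_gap: 0.0226
gripper_force: 60.3
t: 12.55
position: [0.5095, 0.0007, 0.0853]
eef_rot: [0.822, 0.569, -0.0, -0.0]
force: [0.7, 0.8, -3.3]
finger_gap: 0.0228
gripper_force: 60.3
```

```bash
python3 -m creep '{"increments": [[0,0,0,0,0,0.0003,0],[0,0,0,0,0,0.0006,0],[0,0,0,0,0,0.001,0],[0,0,0,0,0,0.001,0],[0,0,0,0,0,0.001,0]]}'; python3 -m creep '{"increments": [[0,0,0,0,0,0.0003,0],[0,0,0,0,0,0.0006,0],[0,0,0,0,0,0.001,0],[0,0,0,0,0,0.001,0],[0,0,0,0,0,0.001,0]]}'
```

```text
t: 12.97
position: [0.5095, 0.0007, 0.0843]
eef_rot: [0.822, 0.569, -0.0, 0.0]
force: [-0.5, -0.1, -3.7]
finger_gap: 0.0232
gripper_force: 60.3
t: 13.38
position: [0.5095, 0.0006, 0.0836]
eef_rot: [0.822, 0.569, 0.0, 0.0]
force: [-0.8, -0.7, -1.1]
finger_gap: 0.0228
gripper_force: 60.5
```

Contact is at TCP z 0.0836, so the underside is about 36 mm up, which is the ball height rather than the pin tops at 43 mm. I confirm with a gentle twist: pins engaged would show about 0.15 N m of drive friction.

```bash
python3 -m creep '{"increments": [[0,0,0.02,0,0,0,0],[0,0,0.04,0,0,0,0],[0,0,0.06,0,0,0,0],[0,0,0.08,0,0,0,0],[0,0,0.08,0,0,0,0]]}'; python3 -c "
from bench import env
q=env.sense();print(q['moment'],q['force'],q['position'])"; python3 -m creep '{"increments": [[0,0,-0.02,0,0,0,0],[0,0,-0.04,0,0,0,0],[0,0,-0.06,0,0,0,0],[0,0,-0.08,0,0,0,0],[0,0,-0.1,0,0,0,0],[0,0,-0.12,0,0,0,0],[0,0,-0.12,0,0,0,0]]}'; python3 -c "
from bench import env
q=env.sense();print(q['moment'],q['force'],q['position'])"
```

```text
t: 13.8
position: [0.5094, 0.0006, 0.0835]
eef_rot: [0.845, 0.535, -0.0, 0.0]
force: [-1.4, -0.3, 0.1]
finger_gap: 0.0226
gripper_force: 60.7
[-0.15209876  0.4615839   0.07609189] [-1.44869281 -0.31323964  0.07295877] [0.509388   0.00063985 0.08349666]
t: 14.38
position: [0.5095, 0.0006, 0.0833]
eef_rot: [0.81, 0.586, -0.0, 0.0]
force: [-1.3, -1.5, 0.3]
finger_gap: 0.023
gripper_force: 60.6
[-0.165863    0.38187236 -0.09876305] [-1.31612658 -1.53094611  0.30644286] [0.50951552 0.0006295  0.08334417]
```

The twist moment reverses sign at about ±0.09 N m, far more than sliding on the pin tops would give, so the holes are over the pins. I recentre the twist and press past the balls.

```bash
python3 -m creep '{"increments": [[0,0,0.02,-0.0001,-0.0003,0.0002,0],[0,0,0.04,-0.0002,-0.0005,0.0004,0],[0,0,0.04,-0.0002,-0.0005,0.0006,0],[0,0,0.04,-0.0002,-0.0005,0.0008,0],[0,0,0.04,-0.0002,-0.0005,0.001,0],[0,0,0.04,-0.0002,-0.0005,0.001,0]]}'; python3 -c "
from bench import env
q=env.sense();print(q['moment'],q['force'],q['position'])"
```

```text
t: 14.88
position: [0.5095, 0.0006, 0.083]
eef_rot: [0.822, 0.569, 0.001, 0.0]
force: [-1.5, -0.5, 4.0]
finger_gap: 0.0232
gripper_force: 61.0
[-0.1527095   0.29796934  0.00515138] [-1.48334587 -0.5268558   4.02128042] [0.50952102 0.00063507 0.08302984]
```

```bash
python3 -m creep '{"increments": [[0,0,0,0,0,0.0002,0],[0,0,0,0,0,0.0004,0],[0,0,0,0,0,0.0006,0],[0,0,0,0,0,0.0008,0],[0,0,0,0,0,0.001,0],[0,0,0,0,0,0.001,0]]}'; python3 -c "
from bench import env
q=env.sense();print(q['moment'],q['force'],q['position'])"
```

```text
t: 15.38
position: [0.5091, 0.0006, 0.0808]
eef_rot: [0.822, 0.569, 0.0, 0.0]
force: [1.3, -1.1, 0.2]
finger_gap: 0.0226
gripper_force: 60.7
[-0.25026006 -0.20088214 -0.02500538] [ 1.34082776 -1.08039902  0.21954032] [0.50909534 0.00063929 0.08082516]
```

It dropped and the force fell away, so I follow it down to the plate.

```bash
python3 -m creep '{"increments": [[0,0,0,0,0.0003,0.0003,0],[0,0,0,0,0.0004,0.0006,0],[0,0,0,0,0.0004,0.001,0],[0,0,0,0,0.0004,0.0015,0],[0,0,0,0,0.0004,0.002,0],[0,0,0,0,0.0004,0.002,0]]}'; python3 -m creep '{"increments": [[0,0,0,0,0,0.0004,0],[0,0,0,0,0,0.0008,0],[0,0,0,0,0,0.001,0],[0,0,0,0,0,0.001,0]]}'
```

```text
t: 15.88
position: [0.509, 0.0006, 0.0787]
eef_rot: [0.822, 0.569, -0.0, -0.0]
force: [0.5, -0.9, -2.0]
finger_gap: 0.0227
gripper_force: 60.4
t: 16.22
position: [0.5091, 0.0006, 0.0781]
eef_rot: [0.822, 0.569, -0.0, -0.0]
force: [-0.4, -2.1, -2.0]
finger_gap: 0.0227
gripper_force: 60.5
```

```bash
python3 -m creep '{"increments": [[0,0,0,0,0,0.0004,0],[0,0,0,0,0,0.0008,0],[0,0,0,0,0,0.001,0],[0,0,0,0,0,0.001,0]]}'; python3 -c "
from bench import env
q=env.sense();print(q['moment'],q['force'],q['position'])"
```

```text
t: 16.55
position: [0.5092, 0.0006, 0.0774]
eef_rot: [0.822, 0.569, -0.0, -0.0]
force: [-0.7, -0.3, -0.6]
finger_gap: 0.0228
gripper_force: 60.6
[-0.04767965  0.03146016 -0.01273605] [-0.6812059  -0.34170694 -0.64217491] [0.50924045 0.00058399 0.0773724 ]
```

```bash
python3 -m creep '{"increments": [[0,0,0,0,0,0.0004,0],[0,0,0,0,0,0.0008,0],[0,0,0,0,0,0.0012,0],[0,0,0,0,0,0.0015,0],[0,0,0,0,0,0.0015,0],[0,0,0,0,0,0.0015,0]]}'; python3 -m creep '{"increments": [[0,0,0,0,0,0.0004,0],[0,0,0,0,0,0.0008,0],[0,0,0,0,0,0.0012,0],[0,0,0,0,0,0.0012,0],[0,0,0,0,0,0.0012,0]]}'
```

```text
t: 17.05
position: [0.5093, 0.0006, 0.0773]
eef_rot: [0.822, 0.569, 0.0, 0.0]
force: [-2.9, -0.1, 6.8]
finger_gap: 0.0229
gripper_force: 61.4
t: 17.47
position: [0.5093, 0.0006, 0.0772]
eef_rot: [0.822, 0.569, 0.0, 0.0]
force: [-5.0, -0.2, 11.9]
finger_gap: 0.0232
gripper_force: 61.9
```

Solid at 0.0772 with 16 N, which is exactly 30 mm above the bench grasp height, so the rotor is home. I relax, release and rise.

```bash
python3 -m creep '{"increments": [[0,0,0,0,0,-0.0015,0],[0,0,0,0,0,-0.0025,0],[0,0,0,0,0,-0.0025,0.03],[0,0,0,0,0,-0.0025,0.04],[0,0,0,0,0,-0.0025,0.05],[0,0,0,0,0,-0.0025,0.05],[0,0,0,0,0,-0.0025,0.05],[0,0,0,0,0,-0.01,0.05],[0,0,0,0,0,-0.03,0.05],[0,0,0,0,0,-0.06,0.05],[0,0,0,-0.02,0,-0.095,0.05],[0,0,0,-0.05,0,-0.11,0.05],[0,0,0,-0.08,0,-0.11,0.05],[0,0,0,-0.1,0,-0.11,0.05],[0,0,0,-0.1,0,-0.11,0.05],[0,0,0,-0.1,0,-0.11,0.05]]}'
python3 - <<'E'
from h import *
import pickle
s=cam("side");t=cam("top");w=cam("wrist");pickle.dump((s,t,w),open("c6.pkl","wb"))
b=cv2.resize(s["image"][130:225,225:315],None,fx=3.8,fy=3.8,interpolation=2);a=cv2.resize(w["image"],(436,327))
im=np.zeros((370,790,3),np.uint8);im[:361,:342]=b;im[:327,350:786]=a;save("c6",im)
q=env.sense();print(q["t"],q["position"],q["joint_positions"].round(2))
E
```

```text
t: 18.8
position: [0.4741, -0.0938, 0.1853]
eef_rot: [0.823, 0.568, 0.001, 0.0]
force: [-0.3, 0.5, 0.3]
finger_gap: 0.0499
gripper_force: 0.0
18.95 [ 0.47426717 -0.09226464  0.18456999] [-0.33 -0.07 -0.13  1.51  0.    1.6 ]
```

View pics/c6.png

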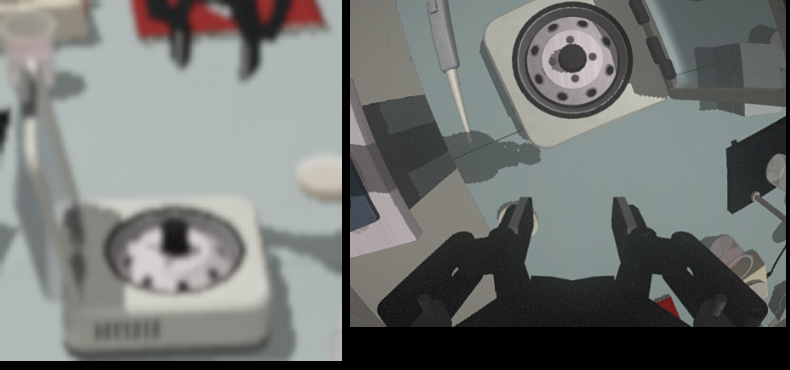

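The rotor sits home and centred; in the fisheye its rim lies inside the chamber. Next comes the lid: I rise and turn the tool so its x points to world -x, with the fingers closed.

```bash
python3 -m creep '{"increments": [[0,0,-0.12,0,0,-0.02,0],[0,0,-0.24,0,0,-0.05,0],[0,0,-0.36,0,0,-0.08,0],[0,0,-0.48,0,0,-0.1,0],[0,0,-0.6,0,0,-0.115,0],[0,0,-0.72,0,0,-0.115,0],[0,0,-0.84,0,0,-0.115,0],[0,0,-0.96,0,0,-0.115,0],[0,0,-1.08,0,0,-0.115,0],[0,0,-1.2,0,0,-0.115,0],[0,0,-1.32,0,0,-0.115,0],[0,0,-1.44,0,0,-0.115,0],[0,0,-1.56,0,0,-0.115,0],[0,0,-1.68,0,0,-0.115,0],[0,0,-1.8,0,0,-0.115,0],[0,0,-1.93,0,0,-0.115,0],[0,0,-1.93,0,0,-0.115,0],[0,0,-1.93,0,0,-0.115,0]]}'
python3 - <<'E'
from h import *
import pickle
s=env.sense();print(s["t"],s["position"],R.from_quat(s["eef_rot"]).as_matrix().round(3).tolist(),s["finger_gap"])
c=cam("top"); g=cv2.cvtColor(c["image"],cv2.COLOR_RGB2GRAY)
E
```

```text
t: 20.45
position: [0.4743, -0.0922, 0.2994]
eef_rot: [0.001, 1.0, 0.0, -0.0]
force: [-0.6, -0.9, 0.1]
finger_gap: -0.0001
gripper_force: 0.0
20.45 [ 0.47431755 -0.09217285  0.29938593] [[-1.0, 0.002, -0.0], [0.002, 1.0, 0.0], [0.0, 0.0, -1.0]] -7.574494473279808e-05
```

```bash
python3 -m creep '{"increments": [[0,0,0,-0.036,0.016,0,0],[0,0,0,-0.072,0.033,0,0],[0,0,0,-0.108,0.049,0,0],[0,0,0,-0.144,0.066,0,0],[0,0,0,-0.18,0.082,0,0],[0,0,0,-0.205,0.094,0,0],[0,0,0,-0.216,0.098,0,0],[0,0,0,-0.216,0.098,0,0],[0,0,0,-0.216,0.098,0,0],[0,0,0,-0.216,0.098,0,0]]}'
python3 - <<'E'
from h import *
s=env.sense();print(s["t"],s["position"],R.from_quat(s["eef_rot"]).as_matrix().round(3).tolist(),s["joint_positions"].round(2))
w=cam("wrist");sd=cam("side")
a=cv2.resize(w["image"][150:384,90:430],(440,303));b=cv2.resize(sd["image"][60:225,180:320],None,fx=2.4,fy=2.4,interpolation=2)
im=np.zeros((400,790,3),np.uint8);im[:303,:440]=a;im[:b.shape[0],445:445+b.shape[1]]=b;save("lid",im)
print("expect tab corner side px",proj(sd,[.64,.007,.23]),proj(w,[.64,.007,.23]))
E
```

```text
t: 21.33
position: [0.6896, 0.0046, 0.2999]
eef_rot: [0.001, 1.0, -0.0, -0.0]
force: [0.1, -0.3, 0.6]
finger_gap: -0.0001
gripper_force: 0.0
21.3333 [0.6896123  0.00464018 0.29986121] [[-1.0, 0.002, -0.0], [0.002, 1.0, -0.0], [0.0, -0.0, -1.0]] [-0.09  0.57  0.87  1.87 -0.   -0.09]
expect tab corner side px [227.27506857 152.4433639 ] (np.float64(263.72366059405823), np.float64(135.5842706846018))
```

View pics/lid.png

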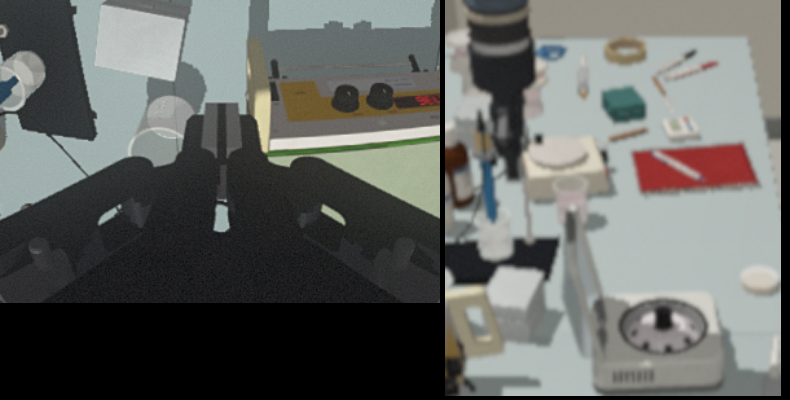

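Run:
```python
from h import *
import pickle
cs=pickle.load(open("c0.pkl","rb"));t,s=cs["top"],cs["side"]
print(tri(ray(t,240,91),ray(s,265/1.5,278/1.5)))
print(tri(ray(t,242,126),ray(s,303/1.5,308/1.5)))
print("lid top edge side ray at y=.007:")
for u,v in [(232.5,145.4),(228,150)]:
    o,d=ray(s,u,v);print(o+d*(.007-o[1])/d[1], o+d*(-.07-o[1])/d[1])
```

```text
(array([0.80320944, 0.03446333, 0.12900779]), [np.float64(0.0015605685066838407), np.float64(0.0015605685066837473)])
(array([0.73121322, 0.03159673, 0.04443306]), [np.float64(0.0006663964971326194), np.float64(0.0006663964971326374)])
lid top edge side ray at y=.007:
[0.6229438  0.007      0.25451052] [ 0.63038854 -0.07        0.20674356]
[0.63728155 0.007      0.23860281] [ 0.64576712 -0.07        0.18968105]
```

The last picture shows the closed fingers well behind the lid's upper edge, side crop about (571,205), clear of the tip box and the green device. I lower behind the tab and push forward gently.

```bash
python3 -m creep '{"increments": [[0,0,0,0,0,0.02,0],[0,0,0,0,0.001,0.045,0],[0,0,0,0,0.001,0.06,0],[0,0,0,0,0.001,0.068,0],[0,0,0,0.01,0.001,0.068,0],[0,0,0,0.018,0.001,0.068,0],[0,0,0,0.025,0.001,0.068,0],[0,0,0,0.03,0.001,0.068,0],[0,0,0,0.034,0.001,0.068,0],[0,0,0,0.034,0.001,0.068,0],[0,0,0,0.034,0.001,0.068,0]]}'; python3 -m creep '{"increments": [[0,0,0,0.003,0,0,0],[0,0,0,0.006,0,0,0],[0,0,0,0.009,0,0,0],[0,0,0,0.012,0,0,0],[0,0,0,0.015,0,0,0]]}'
python3 - <<'E'
import numpy as np
hx,hz=.590,.062
for th in np.r_[np.arange(1.75,.05,-.1),.05,0]:
    rho=.171+.005*max(0,1-th/.8)
    x=hx-rho*np.cos(th)+.01*np.sin(th)+.011; z=hz+rho*np.sin(th)+.01*np.cos(th)+.011
    print(round(th,2),round(x,4),round(z,4))
E
```

```text
t: 22.35
position: [0.6562, 0.0056, 0.2324]
eef_rot: [0.001, 1.0, -0.0, 0.001]
force: [-0.2, -0.7, -0.1]
finger_gap: -0.0001
gripper_force: 0.0
t: 22.77
position: [0.6418, 0.0057, 0.2319]
eef_rot: [0.0, 1.0, -0.0, 0.001]
force: [2.4, -0.5, 1.5]
finger_gap: 0.0001
gripper_force: 1.2
1.75 0.6413 0.2395
1.65 0.6245 0.2427
1.55 0.6074 0.2442
1.45 0.5903 0.244
1.35 0.5733 0.242
1.25 0.5566 0.2384
1.15 0.5403 0.2332
1.05 0.5246 0.2263
0.95 0.5097 0.2179
0.85 0.4957 0.2081
0.75 0.4825 0.1971
0.65 0.4702 0.185
0.55 0.4591 0.1717
0.45 0.4494 0.1573
0.35 0.4412 0.142
0.25 0.4345 0.1258
0.15 0.4294 0.109
0.05 0.426 0.0918
0.0 0.425 0.083
```

Contact at 2.4 N. Now I follow the lid's arc at about 0.6 rad/s.

```bash
python3 -m creep '{"increments": [[0,0,0,0.008,0,-0.003,0],[0,0,0,0.0165,-0.001,-0.006,0],[0,0,0,0.025,-0.001,-0.0085,0],[0,0,0,0.034,-0.0015,-0.01,0],[0,0,0,0.0425,-0.002,-0.011,0],[0,0,0,0.051,-0.0025,-0.011,0],[0,0,0,0.0595,-0.003,-0.0105,0]]}'; python3 -m creep '{"increments": [[0,0,0,0.0085,0,0.001,0],[0,0,0,0.017,-0.001,0.0022,0],[0,0,0,0.025,-0.0015,0.0041,0],[0,0,0,0.0333,-0.002,0.0065,0],[0,0,0,0.0414,-0.002,0.0093,0]]}'
```

```text
t: 23.35
position: [0.5808, 0.003, 0.2428]
eef_rot: [0.0, 1.0, 0.0, 0.001]
force: [2.5, 0.0, -0.6]
finger_gap: 0.0004
gripper_force: 0.9
t: 23.77
position: [0.5394, 0.0009, 0.2335]
eef_rot: [0.0, 1.0, -0.0, 0.001]
force: [2.4, -1.2, -0.2]
finger_gap: -0.0002
gripper_force: 0.8
```

```bash
python3 -m creep '{"increments": [[0,0,0,0.0075,0,0.0034,0],[0,0,0,0.0154,-0.001,0.0067,0],[0,0,0,0.023,-0.001,0.0109,0],[0,0,0,0.0303,-0.0015,0.0151,0]]}'; python3 -m creep '{"increments": [[0,0,0,0.0071,0,0.0049,0],[0,0,0,0.014,-0.0005,0.0098,0],[0,0,0,0.0207,-0.001,0.0153,0],[0,0,0,0.0272,-0.0015,0.0208,0]]}'
```

```text
t: 24.1
position: [0.509, -0.0007, 0.2186]
eef_rot: [0.0, 1.0, -0.0, 0.001]
force: [1.0, -0.6, 1.2]
finger_gap: -0.0002
gripper_force: 0.7
t: 24.43
position: [0.4818, -0.002, 0.1977]
eef_rot: [0.0, 1.0, -0.0, 0.001]
force: [0.8, -0.2, 0.6]
finger_gap: -0.0001
gripper_force: 0.7
```

```bash
python3 -m creep '{"increments": [[0,0,0,0.0062,0,0.006,0],[0,0,0,0.0123,-0.0005,0.0121,0],[0,0,0,0.018,-0.001,0.0187,0],[0,0,0,0.0234,-0.001,0.0254,0]]}'; python3 -m creep '{"increments": [[0,0,0,0.0049,0,0.0072,0],[0,0,0,0.0097,-0.0005,0.0144,0],[0,0,0,0.0139,-0.0005,0.0221,0],[0,0,0,0.0179,-0.001,0.0297,0]]}'
```

```text
t: 24.77
position: [0.4586, -0.003, 0.1721]
eef_rot: [0.0, 1.0, -0.0, 0.001]
force: [2.1, -0.6, 1.1]
finger_gap: -0.0001
gripper_force: 0.6
t: 25.1
position: [0.4409, -0.004, 0.1417]
eef_rot: [0.0, 1.0, 0.0, 0.0]
force: [0.7, 0.3, 0.9]
finger_gap: 0.0001
gripper_force: 0.5
```

```bash
python3 -m creep '{"increments": [[0,0,0,0.0018,0,0.004,0],[0,0,0,0.0034,0,0.0081,0],[0,0,0,0.0052,0,0.0121,0],[0,0,0,0.0067,0,0.0162,0],[0,0,0,0.0081,0,0.0204,0],[0,0,0,0.0093,0,0.0246,0],[0,0,0,0.0106,0,0.0288,0],[0,0,0,0.0118,0,0.033,0]]}'; python3 -m creep '{"increments": [[0,0,0,0.0009,0,0.003,0],[0,0,0,0.0016,0,0.006,0],[0,0,0,0.0023,0,0.009,0],[0,0,0,0.003,0,0.012,0],[0,0,0,0.0034,0,0.015,0],[0,0,0,0.0036,0,0.0172,0]]}'
```

```text
t: 25.77
position: [0.4299, -0.0041, 0.1085]
eef_rot: [0.0, 1.0, -0.0, 0.0]
force: [0.8, 0.1, 0.9]
finger_gap: 0.0001
gripper_force: 0.5
t: 26.27
position: [0.426, -0.0039, 0.0912]
eef_rot: [0.0, 1.0, 0.0, -0.0]
force: [-0.1, -0.7, -0.2]
finger_gap: -0.0003
gripper_force: 0.4
```

```bash
python3 -m creep '{"increments": [[0,0,0,0.0002,0,0.0012,0],[0,0,0,0.0004,0,0.0024,0],[0,0,0,0.0006,0,0.0036,0],[0,0,0,0.0008,0,0.0048,0],[0,0,0,0.001,0,0.006,0],[0,0,0,0.001,0,0.007,0],[0,0,0,0.001,0,0.007,0]]}'; python3 -m creep '{"increments": [[0,0,0,0,0,0.0008,0],[0,0,0,0,0,0.0015,0],[0,0,0,0,0,0.002,0],[0,0,0,0,0,0.002,0]]}'
```

```text
t: 26.85
position: [0.4249, -0.004, 0.0844]
eef_rot: [0.0, 1.0, 0.0, -0.0]
force: [1.4, 0.5, -0.3]
finger_gap: -0.0004
gripper_force: 0.0
t: 27.18
position: [0.4247, -0.004, 0.083]
eef_rot: [0.0, 1.0, -0.0, -0.0]
force: [-2.3, -0.9, 4.4]
finger_gap: 0.0002
gripper_force: 2.1
```

Firm contact at z 0.083, which matches the shut tab top at 72 mm plus the 11 mm overhang. I press a little more to be sure, then withdraw.

```bash
python3 -m creep '{"increments": [[0,0,0,0,0,0.0007,0],[0,0,0,0,0,0.0014,0],[0,0,0,0,0,0.0014,0],[0,0,0,0,0,0.0014,0]]}'; python3 -m creep '{"increments": [[0,0,0,0,0,-0.003,0],[0,0,0,0,0,-0.01,0],[0,0,0,0,0,-0.03,0],[0,0,0,0.02,0,-0.06,0],[0,0,0,0.05,0,-0.09,0],[0,0,0,0.08,0,-0.12,0],[0,0,0,0.1,0,-0.14,0],[0,0,0,0.1,0,-0.14,0],[0,0,0,0.1,0,-0.14,0]]}'
python3 - <<'E'
from h import *
import pickle
s0,t0=(pickle.load(open("c0.pkl","rb"))[n] for n in("side","top"))
s,t=cam("side"),cam("top")
# tab face height: grey tab dark blob; side and top near expected
for z in (.072,.082): print(z,proj(t,[.421,-.003,z]),proj(s,[.421,-.003,z]))
for n,a,b in(("side",s0,s),("top",t0,t)):
    d=cv2.absdiff(a["image"],b["image"]).max(2)>45
    N,l,st,ce=cv2.connectedComponentsWithStats(d.astype(np.uint8));print(n,[(st[i].tolist()) for i in range(1,N) if st[i,4]>40])
g=cv2.cvtColor(s["image"],cv2.COLOR_RGB2GRAY);u,v=map(int,proj(s,[.421,-.003,.072]));print(g[v-8:v+10:2,u-8:u+10:2])
q=env.sense();print(q["t"],q["position"],q["force"])
E
```

```text
t: 27.52
position: [0.4248, -0.004, 0.0829]
eef_rot: [0.0, 1.0, -0.0, -0.0]
force: [-4.7, 0.7, 10.5]
finger_gap: -0.0005
gripper_force: 5.3
t: 28.27
position: [0.326, -0.0042, 0.2229]
eef_rot: [0.001, 1.0, -0.001, 0.003]
force: [0.3, 0.2, -1.0]
finger_gap: -0.0001
gripper_force: 0.0
0.072 [254.38080462 232.31121528] [298.17107334 191.43897162]
0.082 [254.39785665 232.38932038] [298.29675021 188.9970673 ]
side [[325, 0, 159, 93, 7336], [487, 0, 25, 12, 237], [490, 29, 18, 16, 172], [468, 53, 44, 56, 1749], [323, 92, 28, 63, 1024], [462, 115, 18, 15, 151], [408, 128, 17, 43, 322], [229, 150, 28, 62, 537], [278, 158, 8, 9, 61], [432, 164, 80, 97, 1985], [422, 175, 40, 34, 266], [252, 182, 42, 24, 461], [294, 188, 14, 28, 112], [259, 208, 35, 3, 58], [379, 209, 23, 17, 282], [400, 209, 32, 15, 204], [443, 216, 20, 11, 52], [475, 231, 13, 12, 96], [435, 263, 21, 30, 295]]
top [[221, 147, 59, 40, 828], [262, 148, 17, 3, 43], [233, 179, 40, 39, 905], [228, 179, 50, 48, 579], [317, 200, 22, 25, 322], [244, 236, 18, 8, 103], [228, 264, 56, 15, 530], [174, 290, 125, 94, 2666], [0, 334, 58, 50, 1579], [254, 374, 15, 10, 89]]
[[154 189 179 181 181 180 180 179 177]
 [144 187 181 179 180 181 180 181 181]
 [144 168 159 148 151 176 181 181 180]
 [144 128 123 121 124 170 181 180 181]
 [145 131 123 121 122 167 180 180 180]
 [143 138 127 122 122 153 180 180 181]
 [140 147 136 121 118 138 179 181 181]
 [142 143 162 110  90 119 178 179 180]
 [145 144 185 142 109 126 171 172 173]]
28.3667 [ 0.32543683 -0.00396328  0.22037968] [0.46073163 0.12296116 0.67642584]
```

The tab sits at its shut position in the side view (z 72 mm), the lid held 10 N without moving, and no bystander shows a change. I hand in.

```bash
python3 -c "
from bench import env
print(env.job_done())"
```

```text
the job is handed in; nothing more can be done
None
```

The rotor is snapped home on its spindle and the lid was eased fully shut, with nothing else on the bench disturbed as far as the cameras show; I handed the job in about 28 s into the allowed 72 s, and no verdict came back.

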